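Find the loose clamp bolt and hold its port cover open

ROBOT

A 6-joint arm with a two-finger parallel gripper is mounted at the origin on the work surface. World frame = base frame: x ahead of the robot, y to its left, z up, the work surface at z = 0. Lengths are in m, angles in rad, forces in N, time in s.
With the tool pointing down it reaches from about 0.275 to 1 m from the base axis. Payload 8.4 kg.
Tool frame: the origin (TCP) lies midway between the tips of the shut fingers; the grasp point (between the pads) lies 19 mm behind it; y points along the fingers, z is the direction in which the jaws open and shut, and the axes are right-handed (so a half turn about y gives the same grasp; the last joint's range is limited). The gripper opens to 85 mm and grips with 20 to 120 N. Pads are 22 mm wide; open, the fingers measure 114 mm over their backs; the gripper's body (76 mm by 85 mm) begins 54 mm behind the grasp point. The pads swing forward as they close: fully open they stand 13 mm farther back than shut.
Start: joints at [-0.002, 0.353, 1.633, -0, 1.155, -0.002], TCP at [0.625, -0, 0.231] pointing down, gripper open.
Joint ranges: [-2.63, 2.63], [-0.92, 2.1], [0.06, 2.66], [-1.3, 4.44], [0, 2.69], [-3.02, 3.02]. Speed limits (rad/s): [2.22, 2.22, 2.79, 3.14, 3.14, 3.14].

INTERFACE

Orientations are given as [roll, pitch, yaw] about the fixed x, y, z axes, in that order (R = Rz(yaw) Ry(pitch) Rx(roll)).
In Python, from station import observe, snapshot, hand_in gives the robot as it stands.
- The arm moves only by the shell command python3 -m inch 'ROWS'. ROWS is JSON, a list of rows, each an object of numbers: "dx", "dy", "dz": the shift along the tool's x, y, z in cm; "wx", "wy", "wz": the turn, a rotation vector about the tool's x, y, z in degrees; "fingers": the finger opening in cm, from 0 to 8.54. A call has 1 to 12 rows; each row is the pose to reach, as a shift and turn from the pose commanded when the call began, along the tool's axes at that moment; what a row does not reach only later rows make up. A row lasts 1/12 s, in which the tool goes at most 41.7 mm and 7.16 degrees, less where a joint would pass 70% of its speed; a pose out of reach is approached as far as the arm can. A call with a gripper value outside its range is refused whole. The fingers move at their own pace and stop on an object; the grip force is fixed at half the most. Time passes only in rows, so rows that repeat a pose let the fingers close. It gives the time, the measured TCP pose, the force and the opening at its end, in the units of the state.
- observe(): the state, without advancing time (a new reading comes with each control period).
- snapshot(name): name is "scene" or "side" or "wrist"; returns a dict with "color" (384x512x3 uint8, red, green, blue), "camera_matrix" (3x3 intrinsics, pixels), "world_from_camera" (4x4, takes a point from camera to world coordinates). Camera axes: x right, y up, looking along -z (the intrinsics and any distortion apply to the point x, -y, -z); pixel columns grow to the right and rows downward; lengths in m; the calibration is good to about 2 mm. The wrist camera is an equidistant fisheye: a pixel r from the principal point sees the ray r / f radians off the axis. A picture is of the moment at which its call begins. There is no depth.
- hand_in(): hands the job in, once; it reports no verdict.
The state is a dict: "t": time; "joints": joint angles; "qvel": joint speeds; "joint_efforts": joint torques, N m; "tcp_pos": TCP position; "orientation": TCP orientation; "force": force on the tool from outside, world axes, zero at the start; "wrist_torque": the same for the moment, N m; "opening": opening from 0.0 (shut) to 1.0 (fully open).
Only numpy, scipy, OpenCV 4.12 (cv2) and the standard library are available. Lean on these libraries where they do the work, as an engineer would, in place of code of your own. Each camera call takes 0.05 s, during which the arm holds its last target. There are 200 camera calls.

TASK

One of the three clamp bolts on the sample station has worked loose. First clear the orange cup off the station's apron by nesting it straight and fully home in the matching cup on the bench and let go of it; then press down lightly but distinctly on each bolt head with the fingertips, in order left, middle, right as the robot faces them, to find the one that sinks and stays down. Finally lift the cover behind that loose bolt to an opening of at least 45 degrees and finish while holding it open, motionless, in the gripper (do not let go), leaving the other covers shut and everything else on the bench alone.

Things in the scene. Friction and masses are not known exactly. Their poses are not given: they have to be found in the camera images.
- station: white three-port station fixed to the bench, deck 60 mm high. Origin at bench level; x points away from the robot (yaw up to 0.25 rad), y left, z up. Deck spans x -150 to 60 mm, y -145 to 145 mm. Ports at y = 90 (left), 0 (middle), -90 mm (right), each with a steel clamp bolt at x = -60 mm and a blue hinged cover behind it; front apron x -150 to -85 mm.
- cup_bench: orange sample cup on the bench, left or right of the station, open upward, 40 to 85 g; 90 mm tall, top 28 mm a straight collar 64 mm across outside (59 mm inside), below it tapering to 51 mm across 56 mm up and 36 mm at the foot; wall 2.5 mm, inner floor 34 mm above its underside. Origin at the centre of its underside, z up.
- cup_station: the second, identical orange cup, standing upright and empty on the station's front apron, near the bolts. Origin at the centre of its underside, z up. Nested fully home and straight in the other cup, its underside stands 34 mm above the other's and its collar stays clear above the other's rim.
- bolt_left: the left bolt head, 26 mm across, flat-topped; origin on its axis level with the deck, its top 16 mm above that. The three look alike.
- sink_left (a joint): how far the left bolt has sunk (m), 0 at the start. A tight bolt gives less than 2 mm under a press; the loose one sinks about 7 mm under more than about 2 N and stays down. Press with not more than about 10 N.
- cover_left: blue cover plate of the left port, 72 x 48 x 6 mm, with an upright grip tab at its front end. Origin on the hinge line (along station y) at its rear edge, 6 mm above the deck, at station x = +50 mm; shut, its axes are the station's.
- hinge_left (a joint): opening angle of the left cover (rad): 0 shut, grows as the front end is lifted up and back, stops at 1.2. It falls shut if let go.
- tab_left (a point): centre of the round white grip disc on the left cover's tab: 22 mm across, 12 mm thick along station y, on a 12 x 12 mm stem. It lies 64 mm in front of the hinge line and 33 mm above it when shut (disc centre 39 mm above the deck, top 50 mm). Pinch it across its 12 mm from above; it can pivot between the fingers.
- bolt_middle: the middle bolt head, 26 mm across, flat-topped; origin on its axis level with the deck, its top 16 mm above that. The three look alike.
- sink_middle (a joint): how far the middle bolt has sunk (m), 0 at the start. A tight bolt gives less than 2 mm under a press; the loose one sinks about 7 mm under more than about 2 N and stays down. Press with not more than about 10 N.
- cover_middle: blue cover plate of the middle port, 72 x 48 x 6 mm, with an upright grip tab at its front end. Origin on the hinge line (along station y) at its rear edge, 6 mm above the deck, at station x = +50 mm; shut, its axes are the station's.
- hinge_middle (a joint): opening angle of the middle cover (rad): 0 shut, grows as the front end is lifted up and back, stops at 1.2. It falls shut if let go.
- tab_middle (a point): centre of the round white grip disc on the middle cover's tab: 22 mm across, 12 mm thick along station y, on a 12 x 12 mm stem. It lies 64 mm in front of the hinge line and 33 mm above it when shut (disc centre 39 mm above the deck, top 50 mm). Pinch it across its 12 mm from above; it can pivot between the fingers.
- bolt_right: the right bolt head, 26 mm across, flat-topped; origin on its axis level with the deck, its top 16 mm above that. The three look alike.
- sink_right (a joint): how far the right bolt has sunk (m), 0 at the start. A tight bolt gives less than 2 mm under a press; the loose one sinks about 7 mm under more than about 2 N and stays down. Press with not more than about 10 N.
- cover_right: blue cover plate of the right port, 72 x 48 x 6 mm, with an upright grip tab at its front end. Origin on the hinge line (along station y) at its rear edge, 6 mm above the deck, at station x = +50 mm; shut, its axes are the station's.
- hinge_right (a joint): opening angle of the right cover (rad): 0 shut, grows as the front end is lifted up and back, stops at 1.2. It falls shut if let go.
- tab_right (a point): centre of the round white grip disc on the right cover's tab: 22 mm across, 12 mm thick along station y, on a 12 x 12 mm stem. It lies 64 mm in front of the hinge line and 33 mm above it when shut (disc centre 39 mm above the deck, top 50 mm). Pinch it across its 12 mm from above; it can pivot between the fingers.
- jar: bystander to be left alone: white jar with blue lid, 62 mm across, 85 mm tall; origin at its underside centre.
- vial: bystander to be left alone: small amber vial with black lid, 26 mm across, 45 mm tall; origin at its underside centre.
- dish: bystander to be left alone: shallow white dish, 90 mm across, 16 mm tall; origin at its underside centre.
- spatula: bystander to be left alone: lab spoon lying flat, 120 mm long; origin at its underside near its middle.
- wash_bottle: bystander to be left alone: white wash bottle with red cap, 60 mm across, 160 mm tall; origin at its underside centre.
- stopper: bystander to be left alone: black rubber stopper, 28 mm across, 22 mm tall; origin at its underside centre.

How it is judged:
By the outcome, as a careful person would: the job done as asked, in the order asked, and still so for the second after the job is handed in, while the arm keeps its last pose, push and grip.
It also fails if it takes over 72 s, if anything falls off the work surface, if the arm or the gripper's body presses on something with over 40 N, if the wrist force passes 120 N, or if a joint passes its speed limit or range.

## Working session

There is one attempt and no reset: what is moved stays moved. The work goes in short steps, Python scripts to look and compute and a shell command to move; the robot and the scene stay as the last step left them, time stands still between calls to the robot, and variables do not carry over. Pictures are saved under pics/ and viewed, about 8 in all and at most 12, crops included, and the job is handed in when it is done.

```bash
ls; mkdir -p pics
cat > h.py <<'E'
import numpy as np, cv2
from station import observe, snapshot
def save(n,f):
    s=snapshot(n); cv2.imwrite(f,s["color"][:,:,::-1]); np.savez(f[:-4]+".npz",K=s["camera_matrix"],T=s["world_from_camera"],c=s["color"]); return s
E
python3 - <<'E'
from h import *
a=save("scene","pics/scene0.png"); b=save("side","pics/side0.png")
for s in(a,b): print(np.round(s["camera_matrix"],1).tolist(),np.round(s["world_from_camera"],3).tolist())
c=np.vstack([a["color"],b["color"]])[:,:,::-1]
cv2.imwrite("pics/a.png",cv2.resize(a["color"][:,:,::-1],(800,600)))
cv2.imwrite("pics/b.png",cv2.resize(b["color"][:,:,::-1],(800,600)))
print(observe())
E
```

```text
pics
[[355.7, 0.0, 263.7], [0.0, 355.7, 188.1], [0.0, 0.0, 1.0]] [[0.238, -0.769, 0.593, 1.061], [0.971, 0.181, -0.155, -0.133], [0.011, 0.613, 0.79, 0.782], [0.0, 0.0, 0.0, 1.0]]
[[423.7, 0.0, 253.7], [0.0, 423.7, 194.5], [0.0, 0.0, 1.0]] [[-0.93, 0.276, -0.243, 0.245], [-0.368, -0.668, 0.647, 0.712], [0.017, 0.691, 0.722, 0.882], [0.0, 0.0, 0.0, 1.0]]
{'t': 0.1, 'joints': array([-2.40044708e-03,  3.53584877e-01,  1.63407251e+00,  4.20963972e-05,
        1.15521635e+00, -2.38248124e-03]), 'qvel': array([-0.00164923, -0.00166971, -0.00136706,  0.00051414,  0.00251791,
        0.0007628 ]), 'joint_efforts': array([ 4.27485766e-04, -6.06356549e+01, -3.42817569e+01, -7.40920814e-05,
        3.91241178e-03, -4.99377973e-05]), 'tcp_pos': array([6.24559003e-01, 1.39791350e-05, 2.30627568e-01]), 'orientation': array([-1.57207731e+00,  4.15434827e-05, -1.57083134e+00]), 'force': array([0.43656984, 0.01970719, 0.14607483]), 'wrist_torque': array([-0.01826082,  0.01524916, -0.04726496]), 'opening': 0.9994807997326601}
```

View pics/a.png

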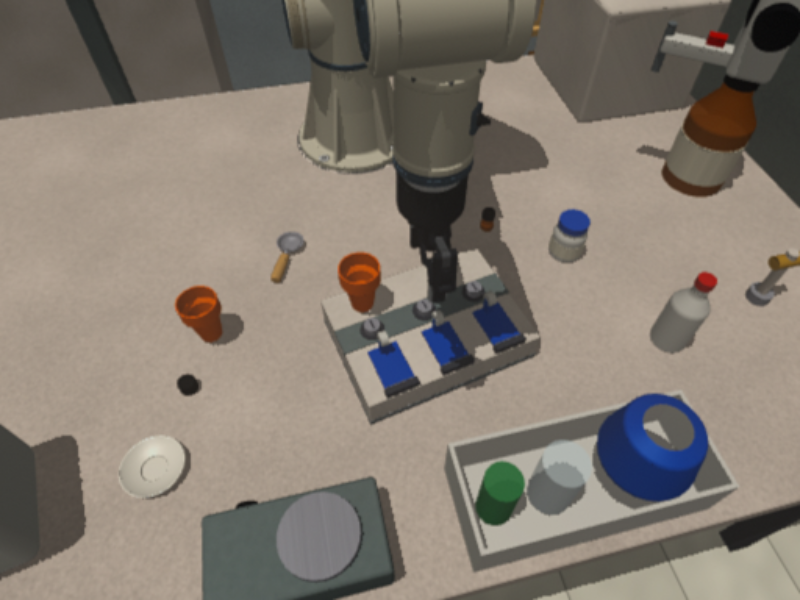

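View pics/b.png

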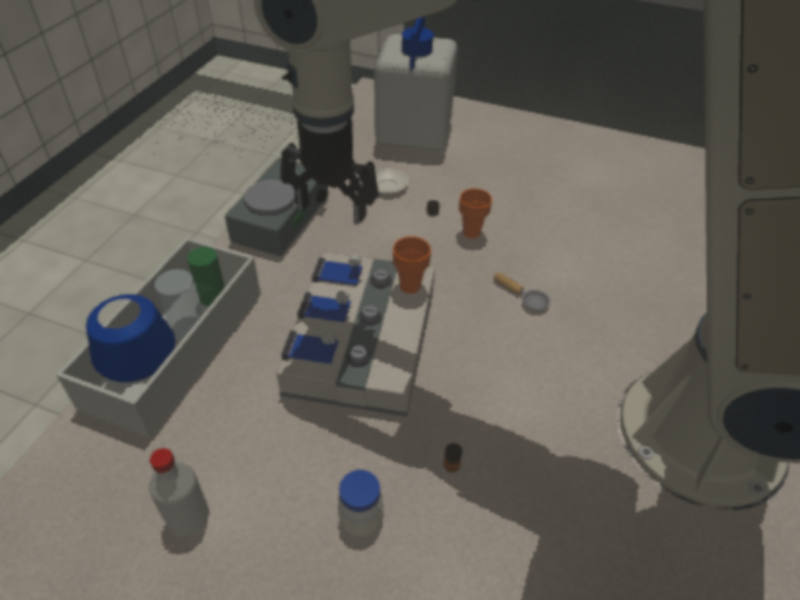

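Scene view shows the station at the centre, with bolts at about (373,327), (424,309) and (475,290). The station cup is at (360,280) near the right bolt, and the bench cup is at (203,315) to the robot's right. The side view agrees. Next I fit the poses.

```bash
cat >> h.py <<'E'
from scipy.optimize import least_squares, minimize
def proj(K,T,P):
    P=np.atleast_2d(P); c=(P-T[:3,3])@T[:3,:3]; p=np.c_[c[:,0]/-c[:,2],-c[:,1]/-c[:,2]]
    return p*[K[0,0],K[1,1]]+[K[0,2],K[1,2]]
def ring(r,z,c): 
    a=np.linspace(0,2*np.pi,48,endpoint=False); return np.c_[c[0]+r*np.cos(a),c[1]+r*np.sin(a),np.full(48,c[2]+z)]
def cupmask(v,c,S=4):
    m=np.zeros((384*S,512*S),np.uint8)
    for (r1,z1,r2,z2) in [(.018,0,.0255,.056),(.0255,.056,.0275,.062),(.032,.062,.032,.090)]:
        p=proj(v["K"],v["T"],np.r_[ring(r1,z1,c),ring(r2,z2,c)])
        cv2.fillConvexPoly(m,cv2.convexHull(((p+.5)*S).astype(np.float32)).astype(np.int32),255)
    return cv2.resize(m,(512,384),interpolation=cv2.INTER_AREA)/255.
def stw(s,P): # station pose (x,y,yaw) -> world
    c,n=np.cos(s[2]),np.sin(s[2]); P=np.atleast_2d(P)
    return np.c_[s[0]+c*P[:,0]-n*P[:,1],s[1]+n*P[:,0]+c*P[:,1],P[:,2]]
E
python3 - <<'E'
from h import *
V=[np.load("pics/scene0.npz"),np.load("pics/side0.npz")]; V=[{k:v[k] for k in v.files} for v in V]
# station from bolt tops
B=np.array([[-.06,-.09,.076],[-.06,0,.076],[-.06,.09,.076]])
clk=[np.array([[373,325],[424,307],[475,289]])*.64,np.array([[382,274],[371,312],[359,351]])*.64]
f=lambda s:np.concatenate([(proj(v["K"],v["T"],stw(s,B))-c).ravel() for v,c in zip(V,clk)])
r=least_squares(f,[.63,0,.0]); print("station",r.x.round(4),r.fun.round(2))
np.save("st0.npy",r.x)
seeds=dict(station=[(360,300),(411,275)],bench=[(203,325),(473,225)])
for n,sd in seeds.items():
    Ms=[]
    for v,p in zip(V,sd):
        h=cv2.cvtColor(v["c"],cv2.COLOR_RGB2HSV); m=((h[...,0]<14)&(h[...,1]>130)&(h[...,2]>60)).astype(np.uint8)
        k,l,st,ce=cv2.connectedComponentsWithStats(m)
        p=np.array(p)*.64; i=1+min(range(k-1),key=lambda i:np.hypot(*(ce[i+1]-p))+(100 if st[i+1,4]<100 else 0)); print(n,st[i],ce[i].round(1))
        Ms.append((l==i).astype(float))
    z=.06 if n=="station" else 0
    cost=lambda q:sum(np.abs(cupmask(v,[q[0],q[1],z])-M).sum() for v,M in zip(V,Ms))
    best=min((minimize(cost,x0,method="Nelder-Mead",options=dict(initial_simplex=np.array([x0,x0+[.02,0],x0+[0,.02]]))) for x0 in [np.array([.52,-.08]) if z else np.array([.56,-.3])]),key=lambda r:r.fun)
    print(n,best.x.round(4),best.fun,sum(M.sum() for M in Ms)); np.save(f"cup_{n}.npy",best.x)
# overlay
S=r.x
ims=[]
for v,(cx,cy) in zip(V,[(230,200),(255,170)]):
    im=cv2.resize(v["c"][:,:,::-1],None,fx=4,fy=4,interpolation=cv2.INTER_CUBIC)
    D=stw(S,[[-.15,-.145,.06],[-.15,.145,.06],[.06,.145,.06],[.06,-.145,.06]])
    cv2.polylines(im,[((proj(v["K"],v["T"],D)+.5)*4).astype(np.int32)],True,(0,255,0),1)
    for y in(-.09,0,.09):
        Q=stw(S,[[.05,y-.024,.066],[.05,y+.024,.066],[-.022,y+.024,.066],[-.022,y-.024,.066]])
        cv2.polylines(im,[((proj(v["K"],v["T"],Q)+.5)*4).astype(np.int32)],True,(0,255,255),1)
        a=np.linspace(0,6.28,24); Q=stw(S,np.c_[-.06+.013*np.cos(a),y+.013*np.sin(a),0*a+.076])
        cv2.polylines(im,[((proj(v["K"],v["T"],Q)+.5)*4).astype(np.int32)],True,(0,0,255),1)
    for n,z in(("station",.06),("bench",0)):
        c=np.load(f"cup_{n}.npy")
        for rr,zz in((.018,0),(.032,.062),(.032,.09)): cv2.polylines(im,[((proj(v["K"],v["T"],ring(rr,zz,[*c,z]))+.5)*4).astype(np.int32)],True,(255,0,0),1)
    ims.append(im[cy*4-300:cy*4+300,cx*4-400:cx*4+400] )
im=np.hstack([i[:, 150:750] for i in ims]); cv2.imwrite("pics/ov.png",cv2.resize(im,(800,400)) if 0 else cv2.resize(im,None,fx=.666,fy=.666))
E
```

```text
station [0.6131 0.0311 0.1888] [-0.94 -1.45  0.13 -2.14 -0.57 -2.19 -1.55 -0.48 -1.53 -1.48 -1.7  -0.39]
station [216 161  27  39 766] [229.9 178.1]
station [252 152  23  35 584] [262.9 167. ]
station [ 0.5175 -0.0747] 168.48627450980393 1350.0
bench [112 183  30  36 766] [128. 199.]
bench [295 121  19  31 419] [303.2 134.2]
bench [ 0.4759 -0.3279] 157.58039215686273 1185.0
```

View pics/ov.png

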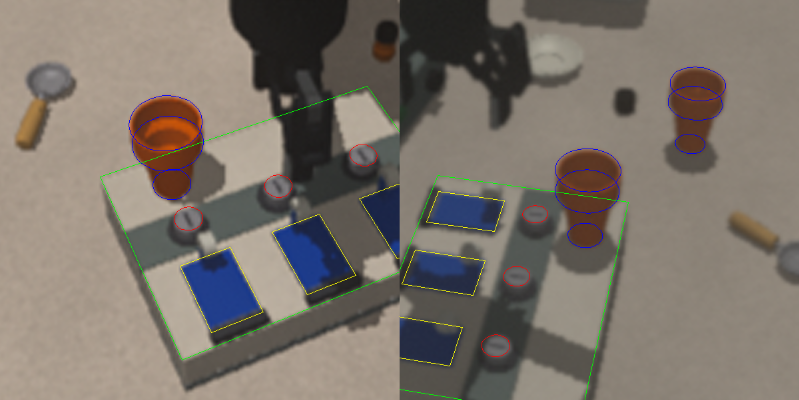

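The overlay matches the bolts, covers and cups to within a few mm. First I move above the station cup; tool x is world -y, tool y is down, and tool z is world +x.

```bash
python3 -m inch '[{"dz":-2,"dx":1.4},{"dz":-4.5,"dx":3.1},{"dz":-7,"dx":4.9},{"dz":-9,"dx":6.3},{"dz":-10.3,"dx":7.2},{"dz":-10.7,"dx":7.5},{"dz":-10.7,"dx":7.5},{"dz":-10.7,"dx":7.5}]'
python3 - <<'E'
from h import *
s=save("wrist","pics/w1.png"); print(s["camera_matrix"],s["world_from_camera"].round(3).tolist())
cv2.imwrite("pics/w1b.png",s["color"][:,:,::-1])
E
```

```text
[[297.31863964   0.         257.09856729]
 [  0.         297.31863964 191.41019996]
 [  0.           0.           1.        ]] [[1.0, 0.001, 0.001, 0.624], [-0.001, 0.961, 0.276, 0.071], [-0.0, -0.276, 0.961, 0.374], [0.0, 0.0, 0.0, 1.0]]validation failed for argument at $[0]...
```

View pics/w1b.png

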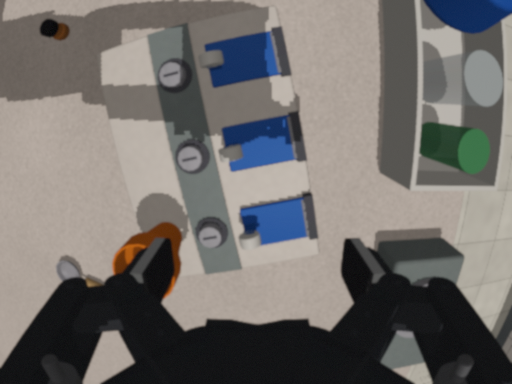

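The row was refused, so all keys are probably needed. The wrist view at the start pose shows the bolts clearly at (174,74), (192,157) and (211,234), so I use them to refine the station fit.

```bash
cat >> h.py <<'E'
def fproj(K,T,P):
    P=np.atleast_2d(P); c=(P-T[:3,3])@T[:3,:3]; d=np.c_[c[:,0],-c[:,1],-c[:,2]]
    rho=np.hypot(d[:,0],d[:,1]); th=np.arctan2(rho,d[:,2]); 
    return d[:,:2]/rho[:,None]*(th*K[0,0])[:,None]+[K[0,2],K[1,2]]
E
python3 - <<'E'
from h import *
w=np.load("pics/w1.npz"); B=np.array([[-.06,.09,.076],[-.06,0,.076],[-.06,-.09,.076]])
g=cv2.cvtColor(w["c"],cv2.COLOR_RGB2GRAY); c=[]
for (x,y) in [(174,74),(192,157),(211,234)]:
    q=cv2.HoughCircles(cv2.resize(g[y-24:y+24,x-24:x+24],None,fx=4,fy=4,interpolation=cv2.INTER_CUBIC),cv2.HOUGH_GRADIENT,1,200,param1=80,param2=12,minRadius=32,maxRadius=80)
    p=q[0,0]/4; c.append([x-24+p[0]-.4,y-24+p[1]-.4]); print(c[-1],p[2])
f=lambda s,c:(fproj(w["K"],w["T"],stw(s,B))-c).ravel()
for cc in (np.array(c),np.array([[174,74],[192,157],[211,234]])):
    r=least_squares(f,[.61,.03,.19],args=(cc,)); print(r.x.round(4),r.fun.round(1))
E
python3 -m inch '[{"dx":1.4,"dy":0,"dz":-2,"wx":0,"wy":0,"wz":0,"fingers":8.54}]'; python3 -m inch --help | head -30
```

```text
[np.float32(169.975), np.float32(73.975)] 12.15
[np.float32(188.975), np.float32(158.225)] 12.025
[np.float32(208.975), np.float32(238.475)] 11.9
[0.6121 0.0319 0.1912] [ 0.2  0.1 -0.3  0.6  0.1 -0.8]
[0.6154 0.0335 0.187 ] [-0.4 -2.  -0.3  0.1  0.5  2.2]
t: 0.23
tcp_pos: [0.6072, -0.0126, 0.231]
orientation: [-1.569, 0.001, -1.57]
force: [-0.8, -0.2, -0.1]
opening: 0.999invalid input: not JSON, or not a number
```

```bash
python3 -m inch '[{"dx":1.8,"dy":0,"dz":-2.5,"wx":0,"wy":0,"wz":0,"fingers":8.54},{"dx":3.6,"dy":0,"dz":-5,"wx":0,"wy":0,"wz":0,"fingers":8.54},{"dx":5.2,"dy":0,"dz":-7.4,"wx":0,"wy":0,"wz":0,"fingers":8.54},{"dx":6.1,"dy":0,"dz":-8.7,"wx":0,"wy":0,"wz":0,"fingers":8.54},{"dx":6.1,"dy":0,"dz":-8.7,"wx":0,"wy":0,"wz":0,"fingers":8.54},{"dx":6.1,"dy":0,"dz":-8.7,"wx":0,"wy":0,"wz":0,"fingers":8.54}]'
python3 - <<'E'
from h import *
o=observe(); print(o["tcp_pos"].round(4),o["force"].round(2))
s=save("wrist","pics/w2.png"); im=np.ascontiguousarray(s["color"][:,:,::-1])
c=np.load("cup_station.npy"); cb=np.load("cup_bench.npy")
for cc,z in((c,.06),(cb,0)):
    for rr,zz in((.032,.09),(.018,0)): cv2.polylines(im,[fproj(s["camera_matrix"],s["world_from_camera"],ring(rr,zz,[*cc,z])).round().astype(np.int32)],True,(255,0,0),1)
cv2.imwrite("pics/w2b.png",im)
E
```

```text
t: 0.73
tcp_pos: [0.5183, -0.0752, 0.2316]
orientation: [-1.57, 0.0, -1.572]
force: [0.5, -0.7, -0.0]
opening: 1.003
[ 0.5183 -0.0752  0.2316] [ 0.52 -0.74 -0.03]
```

View pics/w2b.png

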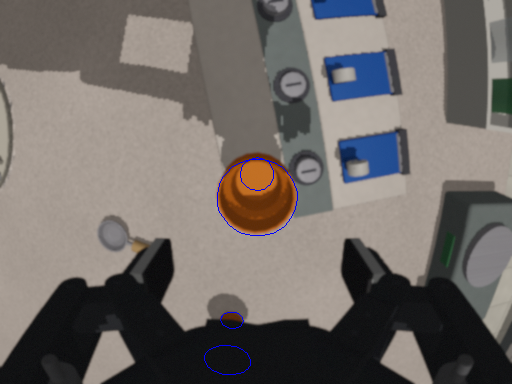

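The rim overlay sits on the cup at (257,196), so alignment is within about 1 to 2 mm. I descend 11.8 cm, then close.

```bash
python3 -m inch '[{"dx":0,"dy":2,"dz":0,"wx":0,"wy":0,"wz":0,"fingers":8.54},{"dx":0,"dy":4.5,"dz":0,"wx":0,"wy":0,"wz":0,"fingers":8.54},{"dx":0,"dy":7,"dz":0,"wx":0,"wy":0,"wz":0,"fingers":8.54},{"dx":0,"dy":9,"dz":0,"wx":0,"wy":0,"wz":0,"fingers":8.54},{"dx":0,"dy":10.5,"dz":0,"wx":0,"wy":0,"wz":0,"fingers":8.54},{"dx":0,"dy":11.5,"dz":0,"wx":0,"wy":0,"wz":0,"fingers":8.54},{"dx":0,"dy":11.8,"dz":0,"wx":0,"wy":0,"wz":0,"fingers":8.54},{"dx":0,"dy":11.8,"dz":0,"wx":0,"wy":0,"wz":0,"fingers":8.54}]'
python3 -m inch '[{"dx":0,"dy":0,"dz":0,"wx":0,"wy":0,"wz":0,"fingers":7},{"dx":0,"dy":0,"dz":0,"wx":0,"wy":0,"wz":0,"fingers":6.3},{"dx":0,"dy":0,"dz":0,"wx":0,"wy":0,"wz":0,"fingers":5.8},{"dx":0,"dy":0,"dz":0,"wx":0,"wy":0,"wz":0,"fingers":5.8},{"dx":0,"dy":0,"dz":0,"wx":0,"wy":0,"wz":0,"fingers":5.8},{"dx":0,"dy":0,"dz":0,"wx":0,"wy":0,"wz":0,"fingers":5.8},{"dx":0,"dy":0,"dz":0,"wx":0,"wy":0,"wz":0,"fingers":5.8},{"dx":0,"dy":0,"dz":0,"wx":0,"wy":0,"wz":0,"fingers":5.8}]'
python3 - <<'E'
from h import *
save("side","pics/s2.png");save("wrist","pics/w3.png");save("scene","pics/c2.png")
a,b,c=[cv2.imread(f"pics/{n}.png") for n in("s2","w3","c2")]
cv2.imwrite("pics/m3.png",np.hstack([cv2.resize(a[80:230,180:330],(400,400)),cv2.resize(c[100:250,120:270],(400,400))]))
E
```

```text
t: 1.45
tcp_pos: [0.5184, -0.0746, 0.1127]
orientation: [-1.572, 0.0, -1.57]
force: [-1.0, -0.2, 0.7]
opening: 0.999
t: 2.12
tcp_pos: [0.5189, -0.0751, 0.1148]
orientation: [-1.569, -0.0, -1.571]
force: [-1.5, 0.1, 5.4]
opening: 0.745
```

View pics/m3.png

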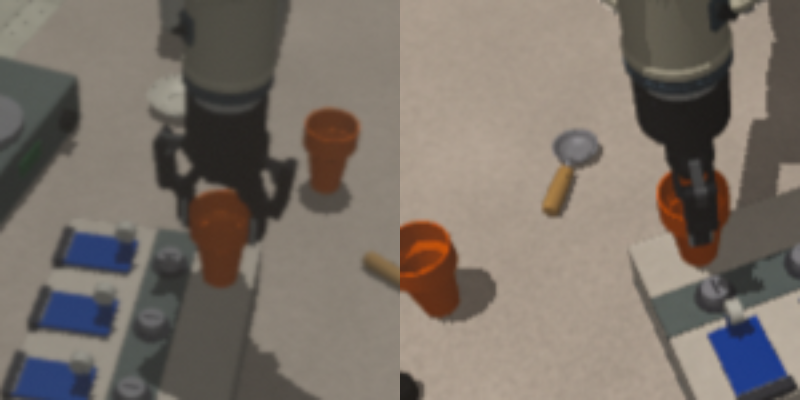

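The cup is gripped on its collar (opening 63 mm). I lift it and carry it over the bench cup.

```bash
python3 -m inch '[{"dx":0,"dy":-1,"dz":0,"wx":0,"wy":0,"wz":0,"fingers":5.8},{"dx":0,"dy":-2.5,"dz":0,"wx":0,"wy":0,"wz":0,"fingers":5.8},{"dx":0,"dy":-4.5,"dz":0,"wx":0,"wy":0,"wz":0,"fingers":5.8},{"dx":0,"dy":-6.5,"dz":0,"wx":0,"wy":0,"wz":0,"fingers":5.8},{"dx":0,"dy":-7.8,"dz":0,"wx":0,"wy":0,"wz":0,"fingers":5.8},{"dx":0,"dy":-8,"dz":0,"wx":0,"wy":0,"wz":0,"fingers":5.8},{"dx":0,"dy":-8,"dz":0,"wx":0,"wy":0,"wz":0,"fingers":5.8}]'
python3 -m inch '[{"dx":1.2,"dy":0,"dz":-0.2,"wx":0,"wy":0,"wz":0,"fingers":5.8},{"dx":3.5,"dy":0,"dz":-0.6,"wx":0,"wy":0,"wz":0,"fingers":5.8},{"dx":6.5,"dy":0,"dz":-1.1,"wx":0,"wy":0,"wz":0,"fingers":5.8},{"dx":9.5,"dy":0,"dz":-1.6,"wx":0,"wy":0,"wz":0,"fingers":5.8},{"dx":12.5,"dy":0,"dz":-2.1,"wx":0,"wy":0,"wz":0,"fingers":5.8},{"dx":15.5,"dy":0,"dz":-2.6,"wx":0,"wy":0,"wz":0,"fingers":5.8},{"dx":18.5,"dy":0,"dz":-3.1,"wx":0,"wy":0,"wz":0,"fingers":5.8},{"dx":21.5,"dy":0,"dz":-3.6,"wx":0,"wy":0,"wz":0,"fingers":5.8},{"dx":24,"dy":0,"dz":-4,"wx":0,"wy":0,"wz":0,"fingers":5.8},{"dx":25.3,"dy":0,"dz":-4.2,"wx":0,"wy":0,"wz":0,"fingers":5.8},{"dx":25.3,"dy":0,"dz":-4.2,"wx":0,"wy":0,"wz":0,"fingers":5.8},{"dx":25.3,"dy":0,"dz":-4.2,"wx":0,"wy":0,"wz":0,"fingers":5.8}]'
python3 - <<'E'
from h import *
o=observe(); print(o["tcp_pos"].round(4),o["force"].round(2),o["opening"])
S=[save("side","pics/s4.png"),save("scene","pics/c4.png")]
cb=np.load("cup_bench.npy"); t=o["tcp_pos"]; out=[]
for s in S:
    K,T=s["camera_matrix"],s["world_from_camera"]; im=cv2.resize(s["color"][:,:,::-1],None,fx=4,fy=4,interpolation=cv2.INTER_CUBIC)
    for cc,z,col in((cb,0,(255,0,0)),(t[:2],t[2]-.0548,(0,255,0))):
        for rr,zz in((.032,.09),(.032,.062),(.018,0)): cv2.polylines(im,[((proj(K,T,ring(rr,zz,[*cc,z]))+.5)*4).astype(np.int32)],True,col,1)
    u,v=(proj(K,T,[*cb,.1])[0]*4).astype(int); u=np.clip(u,200,2048-200);v=np.clip(v,200,1536-200); out.append(im[v-200:v+200,u-200:u+200])
cv2.imwrite("pics/m4.png",np.hstack(out))
E
```

```text
t: 2.85
tcp_pos: [0.5188, -0.0752, 0.1949]
orientation: [-1.568, -0.0, -1.571]
force: [0.3, 0.9, -1.5]
opening: 0.742
t: 3.85
tcp_pos: [0.4752, -0.328, 0.1923]
orientation: [-1.572, 0.001, -1.572]
force: [0.8, 0.6, -0.8]
opening: 0.745
[ 0.4752 -0.328   0.1923] [ 0.82  0.61 -0.82] 0.7454951625864136
```

View pics/m4.png

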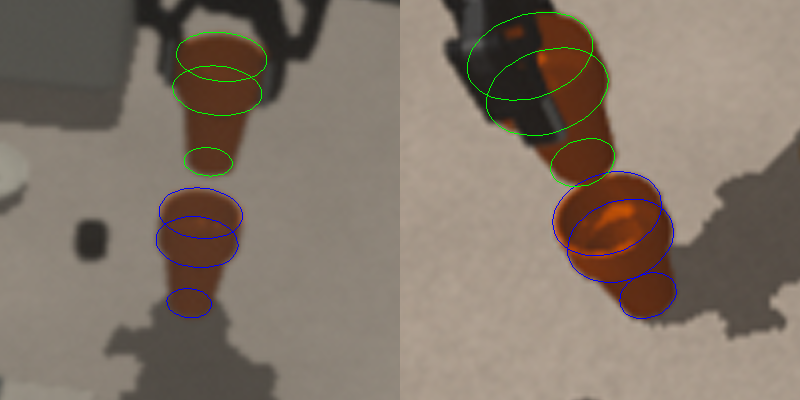

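Both cups line up with their model outlines in both views. I lower 8.5 cm, then finish in small steps while watching the force.

```bash
python3 -m inch '[{"dx":0,"dy":1,"dz":0,"wx":0,"wy":0,"wz":0,"fingers":5.8},{"dx":0,"dy":2.5,"dz":0,"wx":0,"wy":0,"wz":0,"fingers":5.8},{"dx":0,"dy":4,"dz":0,"wx":0,"wy":0,"wz":0,"fingers":5.8},{"dx":0,"dy":5.5,"dz":0,"wx":0,"wy":0,"wz":0,"fingers":5.8},{"dx":0,"dy":7,"dz":0,"wx":0,"wy":0,"wz":0,"fingers":5.8},{"dx":0,"dy":8,"dz":0,"wx":0,"wy":0,"wz":0,"fingers":5.8},{"dx":0,"dy":8.5,"dz":0,"wx":0,"wy":0,"wz":0,"fingers":5.8},{"dx":0,"dy":8.5,"dz":0,"wx":0,"wy":0,"wz":0,"fingers":5.8}]'
python3 -m inch '[{"dx":0,"dy":0.4,"dz":0,"wx":0,"wy":0,"wz":0,"fingers":5.8},{"dx":0,"dy":0.8,"dz":0,"wx":0,"wy":0,"wz":0,"fingers":5.8},{"dx":0,"dy":1.2,"dz":0,"wx":0,"wy":0,"wz":0,"fingers":5.8},{"dx":0,"dy":1.4,"dz":0,"wx":0,"wy":0,"wz":0,"fingers":5.8},{"dx":0,"dy":1.4,"dz":0,"wx":0,"wy":0,"wz":0,"fingers":5.8}]'
python3 -c "
from h import *
o=observe();print(o['tcp_pos'].round(4),o['force'].round(2),o['wrist_torque'].round(3),o['opening'])"
```

```text
t: 4.62
tcp_pos: [0.4755, -0.327, 0.107]
orientation: [-1.573, 0.001, -1.57]
force: [-0.4, 0.3, -1.3]
opening: 0.744
t: 5.03
tcp_pos: [0.4758, -0.3279, 0.094]
orientation: [-1.571, 0.0, -1.571]
force: [-0.6, 0.6, -1.3]
opening: 0.742
[ 0.4758 -0.3279  0.094 ] [-0.56  0.59 -1.32] [-0.024 -0.013 -0.049] 0.7423654485831976
```

```bash
python3 -m inch '[{"dx":0,"dy":0.2,"dz":0,"wx":0,"wy":0,"wz":0,"fingers":5.8},{"dx":0,"dy":0.4,"dz":0,"wx":0,"wy":0,"wz":0,"fingers":5.8},{"dx":0,"dy":0.5,"dz":0,"wx":0,"wy":0,"wz":0,"fingers":5.8},{"dx":0,"dy":0.5,"dz":0,"wx":0,"wy":0,"wz":0,"fingers":5.8}]'
python3 -m inch '[{"dx":0,"dy":0.15,"dz":0,"wx":0,"wy":0,"wz":0,"fingers":5.8},{"dx":0,"dy":0.15,"dz":0,"wx":0,"wy":0,"wz":0,"fingers":5.8}]'
python3 -m inch '[{"dx":0,"dy":0.15,"dz":0,"wx":0,"wy":0,"wz":0,"fingers":5.8},{"dx":0,"dy":0.15,"dz":0,"wx":0,"wy":0,"wz":0,"fingers":5.8}]'
```

```text
t: 5.37
tcp_pos: [0.476, -0.328, 0.0891]
orientation: [-1.571, 0.0, -1.571]
force: [-1.3, -0.5, -1.7]
opening: 0.745
t: 5.53
tcp_pos: [0.4765, -0.3285, 0.0889]
orientation: [-1.57, -0.001, -1.571]
force: [-2.0, 1.3, 9.3]
opening: 0.747
t: 5.7
tcp_pos: [0.4766, -0.3288, 0.0887]
orientation: [-1.57, -0.001, -1.571]
force: [-5.6, 2.8, 22.5]
opening: 0.746
```

The cup reached home at TCP z 0.0888, exactly as predicted. I ease off, open slowly, and rise.

```bash
python3 -m inch '[{"dx":0,"dy":-0.2,"dz":0,"wx":0,"wy":0,"wz":0,"fingers":5.8},{"dx":0,"dy":-0.25,"dz":0,"wx":0,"wy":0,"wz":0,"fingers":5.8},{"dx":0,"dy":-0.25,"dz":0,"wx":0,"wy":0,"wz":0,"fingers":6.6},{"dx":0,"dy":-0.25,"dz":0,"wx":0,"wy":0,"wz":0,"fingers":7.4},{"dx":0,"dy":-0.25,"dz":0,"wx":0,"wy":0,"wz":0,"fingers":8.54},{"dx":0,"dy":-0.25,"dz":0,"wx":0,"wy":0,"wz":0,"fingers":8.54},{"dx":0,"dy":-0.25,"dz":0,"wx":0,"wy":0,"wz":0,"fingers":8.54},{"dx":0,"dy":-0.25,"dz":0,"wx":0,"wy":0,"wz":0,"fingers":8.54}]'
python3 -m inch '[{"dx":0,"dy":-0.5,"dz":0,"wx":0,"wy":0,"wz":0,"fingers":8.54},{"dx":0,"dy":-1.5,"dz":0,"wx":0,"wy":0,"wz":0,"fingers":8.54},{"dx":0,"dy":-3,"dz":0,"wx":0,"wy":0,"wz":0,"fingers":8.54},{"dx":0,"dy":-5,"dz":0,"wx":0,"wy":0,"wz":0,"fingers":8.54},{"dx":0,"dy":-7,"dz":0,"wx":0,"wy":0,"wz":0,"fingers":8.54},{"dx":0,"dy":-9,"dz":0,"wx":0,"wy":0,"wz":0,"fingers":8.54},{"dx":0,"dy":-10.5,"dz":0,"wx":0,"wy":0,"wz":0,"fingers":8.54},{"dx":0,"dy":-11,"dz":0,"wx":0,"wy":0,"wz":0,"fingers":8.54},{"dx":0,"dy":-11,"dz":0,"wx":0,"wy":0,"wz":0,"fingers":8.54}]'
python3 - <<'E'
from h import *
o=observe(); print(o["tcp_pos"].round(4),o["force"].round(2),o["opening"],o["joints"].round(2))
S=[save("side","pics/s5.png"),save("scene","pics/c5.png")]
cb=[.4762,-.3283]; out=[]
for s in S:
    K,T=s["camera_matrix"],s["world_from_camera"]; im=cv2.resize(s["color"][:,:,::-1],None,fx=4,fy=4,interpolation=cv2.INTER_CUBIC)
    for cc,z,col in((cb,0,(255,0,0)),(cb,.034,(0,255,0))):
        for rr,zz in((.032,.09),(.032,.062)): cv2.polylines(im,[((proj(K,T,ring(rr,zz,[*cc,z]))+.5)*4).astype(np.int32)],True,col,1)
    u,v=(proj(K,T,[*cb,.06])[0]*4).astype(int); u=np.clip(u,200,2048-200);v=np.clip(v,200,1536-200); out.append(im[v-200:v+200,u-200:u+200])
cv2.imwrite("pics/m5.png",np.hstack(out))
E
```

```text
t: 6.37
tcp_pos: [0.476, -0.328, 0.0886]
orientation: [-1.571, 0.0, -1.571]
force: [-0.5, 0.5, 0.1]
opening: 0.999
t: 7.12
tcp_pos: [0.4768, -0.3286, 0.2009]
orientation: [-1.568, -0.002, -1.571]
force: [0.1, -0.0, 0.4]
opening: 1.001
[ 0.4768 -0.3286  0.2009] [ 0.1  -0.02  0.44] 1.001414032585853 [-0.61  0.31  1.77 -0.    1.06 -0.61]
```

View pics/m5.png

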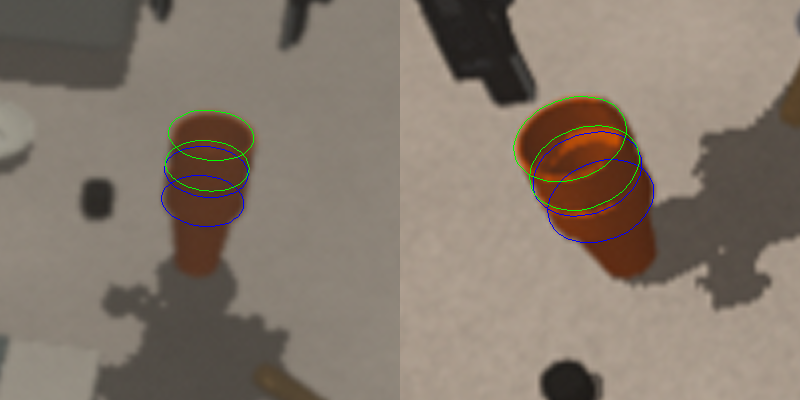

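Nesting checks out: the rim matches the +34 mm outline in both views and the cup stands straight. Now I shut the fingers, turn so the jaw axis follows station y (wy about 79°), and travel towards the left bolt.

```bash
python3 -m inch '[{"dx":-1,"dy":0,"dz":0.1,"wx":0,"wy":3,"wz":0,"fingers":0},{"dx":-3.5,"dy":0,"dz":0.4,"wx":0,"wy":9,"wz":0,"fingers":0},{"dx":-7,"dy":0,"dz":0.9,"wx":0,"wy":15,"wz":0,"fingers":0},{"dx":-10.5,"dy":0,"dz":1.4,"wx":0,"wy":21,"wz":0,"fingers":0},{"dx":-14,"dy":0,"dz":1.9,"wx":0,"wy":27,"wz":0,"fingers":0},{"dx":-17.5,"dy":0,"dz":2.4,"wx":0,"wy":33,"wz":0,"fingers":0},{"dx":-21,"dy":0,"dz":2.9,"wx":0,"wy":39,"wz":0,"fingers":0},{"dx":-24.5,"dy":0,"dz":3.4,"wx":0,"wy":45,"wz":0,"fingers":0},{"dx":-28,"dy":0,"dz":3.9,"wx":0,"wy":51,"wz":0,"fingers":0},{"dx":-31.5,"dy":0,"dz":4.4,"wx":0,"wy":57,"wz":0,"fingers":0},{"dx":-34.5,"dy":0,"dz":4.8,"wx":0,"wy":63,"wz":0,"fingers":0},{"dx":-37,"dy":0,"dz":5.2,"wx":0,"wy":67,"wz":0,"fingers":0}]'
python3 - <<'E'
from h import *
from scipy.spatial.transform import Rotation as R
o=observe(); rr=R.from_euler("xyz",o["orientation"]); M=rr.as_matrix(); print(o["tcp_pos"].round(4),o["opening"],o["joints"].round(2)); print(M.round(3))
w=save("wrist","pics/w6.png")
# station refit: blue mask is angle-free; use bolts by Hough in wrist views w1,w2,w6
s0=np.array([.613,.0325,.19]); B=np.array([[-.06,.09,.076],[-.06,0,.076],[-.06,-.09,.076]])
obs=[]
for f in("w1","w2","w6"):
    v=np.load(f"pics/{f}.npz"); g=cv2.cvtColor(v["c"],cv2.COLOR_RGB2GRAY); P=fproj(v["K"],v["T"],stw(s0,B))
    for i,(x,y) in enumerate(P.round().astype(int)):
        if not(24<x<488 and 24<y<360): continue
        q=cv2.HoughCircles(cv2.resize(g[y-24:y+24,x-24:x+24],None,fx=4,fy=4,interpolation=cv2.INTER_CUBIC),cv2.HOUGH_GRADIENT,1,200,param1=80,param2=12,minRadius=40,maxRadius=70)
        if q is None: continue
        p=np.array([x-24,y-24])+q[0,0,:2]/4-.4; print(f,i,(p-P[i]).round(1),q[0,0,2]/4); obs.append((v,i,p))
r=least_squares(lambda s:np.concatenate([fproj(v["K"],v["T"],stw(s,B[i]))[0]-p for v,i,p in obs]),s0,loss="soft_l1",f_scale=1.); print(r.x.round(4),np.abs(r.fun).round(1))
np.save("st.npy",r.x)
for i in range(3):
    d=stw(r.x,B[i])[0]-o["tcp_pos"]; print("bolt",i,stw(r.x,B[i])[0].round(4),"tool cm",(M.T@d*100).round(2))
print("turn left deg",np.degrees(np.arctan2(M[1,2],M[0,2])-(r.x[2]-np.pi/2)))
E
```

```text
t: 8.22
tcp_pos: [0.5271, 0.0442, 0.1975]
orientation: [-1.572, -0.002, -2.745]
force: [-0.2, -0.1, -0.2]
opening: -0.006
[0.5271 0.0442 0.1975] -0.005803347030894754 [0.08 0.24 1.87 0.   1.03 1.25]
[[-0.922 -0.002  0.386]
 [-0.386  0.    -0.922]
 [ 0.002 -1.    -0.001]]
w1 0 [-1.1  0.6] 12.15
w1 1 [-0.5 -0. ] 12.025
w1 2 [-0.7  1.3] 11.9
w2 1 [-0.2  0.2] 12.475
w2 2 [-0.7  0.1] 11.925
w6 1 [0.2 0.4] 13.6
w6 2 [1.2 1.2] 12.9
[0.6124 0.0319 0.1899] [0.6 0.  0.  0.5 0.2 0.9 0.4 0.3 0.1 0.4 0.  0.5 1.1 0.4]
bolt 0 [0.5365 0.109  0.076 ] tool cm [-3.39 12.15 -5.61]
bolt 1 [0.5535 0.0206 0.076 ] tool cm [-1.54 12.14  3.2 ]
bolt 2 [ 0.5705 -0.0678  0.076 ] tool cm [ 0.3  12.14 12.01]
turn left deg 11.848204416031882
```

Station pose refined to about 1 mm. I finish the turn above the left bolt and descend to about 15 mm over it.

```bash
python3 -m inch '[{"dx":-1.5,"dy":0,"dz":-2.5,"wx":0,"wy":6,"wz":0,"fingers":0},{"dx":-3,"dy":1,"dz":-5,"wx":0,"wy":11,"wz":0,"fingers":0},{"dx":-3.4,"dy":3,"dz":-5.6,"wx":0,"wy":11.8,"wz":0,"fingers":0},{"dx":-3.4,"dy":5.5,"dz":-5.6,"wx":0,"wy":11.8,"wz":0,"fingers":0},{"dx":-3.4,"dy":8,"dz":-5.6,"wx":0,"wy":11.8,"wz":0,"fingers":0},{"dx":-3.4,"dy":9.8,"dz":-5.6,"wx":0,"wy":11.8,"wz":0,"fingers":0},{"dx":-3.4,"dy":10.5,"dz":-5.6,"wx":0,"wy":11.8,"wz":0,"fingers":0},{"dx":-3.4,"dy":10.7,"dz":-5.6,"wx":0,"wy":11.8,"wz":0,"fingers":0},{"dx":-3.4,"dy":10.7,"dz":-5.6,"wx":0,"wy":11.8,"wz":0,"fingers":0},{"dx":-3.4,"dy":10.7,"dz":-5.6,"wx":0,"wy":11.8,"wz":0,"fingers":0}]'
python3 - <<'E'
from h import *
from scipy.spatial.transform import Rotation as R
o=observe(); M=R.from_euler("xyz",o["orientation"]).as_matrix(); s=np.load("st.npy")
print(o["tcp_pos"].round(4),o["force"].round(2)); print((M.T@(stw(s,[-.06,.09,.076])[0]-o["tcp_pos"])*100).round(2),np.degrees(np.arctan2(M[1,2],M[0,2])-(s[2]-np.pi/2)))
E
```

```text
t: 9.1
tcp_pos: [0.538, 0.1068, 0.0925]
orientation: [-1.571, 0.001, -2.946]
force: [0.3, -0.1, 1.2]
opening: 0.003
[0.538  0.1068 0.0925] [ 0.35 -0.11  1.16]
[ 0.1   1.65 -0.25] 0.31524214485701024
```

```bash
python3 -m inch '[{"dx":0.1,"dy":0.6,"dz":-0.2,"wx":0,"wy":0,"wz":0,"fingers":0},{"dx":0.1,"dy":1.2,"dz":-0.2,"wx":0,"wy":0,"wz":0,"fingers":0},{"dx":0.1,"dy":1.4,"dz":-0.2,"wx":0,"wy":0,"wz":0,"fingers":0},{"dx":0.1,"dy":1.4,"dz":-0.2,"wx":0,"wy":0,"wz":0,"fingers":0}]'
python3 -m inch '[{"dx":0,"dy":0.1,"dz":0,"wx":0,"wy":0,"wz":0,"fingers":0},{"dx":0,"dy":0.2,"dz":0,"wx":0,"wy":0,"wz":0,"fingers":0},{"dx":0,"dy":0.2,"dz":0,"wx":0,"wy":0,"wz":0,"fingers":0}]'
```

```text
t: 9.43
tcp_pos: [0.5357, 0.1086, 0.0774]
orientation: [-1.571, -0.001, -2.946]
force: [-0.1, 0.1, 0.3]
opening: 0.002
t: 9.68
tcp_pos: [0.5361, 0.1086, 0.0758]
orientation: [-1.571, 0.0, -2.946]
force: [-0.6, 0.6, -0.8]
opening: 0.005
```

```bash
python3 -m inch '[{"dx":0,"dy":0.05,"dz":0,"wx":0,"wy":0,"wz":0,"fingers":0},{"dx":0,"dy":0.05,"dz":0,"wx":0,"wy":0,"wz":0,"fingers":0}]'
python3 -m inch '[{"dx":0,"dy":0.05,"dz":0,"wx":0,"wy":0,"wz":0,"fingers":0},{"dx":0,"dy":0.05,"dz":0,"wx":0,"wy":0,"wz":0,"fingers":0}]'
```

```text
t: 9.85
tcp_pos: [0.5362, 0.1086, 0.0754]
orientation: [-1.571, 0.0, -2.946]
force: [1.3, 0.4, 0.9]
opening: -0.001
t: 10.02
tcp_pos: [0.5362, 0.1086, 0.0749]
orientation: [-1.571, 0.0, -2.946]
force: [0.2, 0.7, 0.1]
opening: 0.002
```

```bash
for i in 1 2 3; do python3 -m inch '[{"dx":0,"dy":0.05,"dz":0,"wx":0,"wy":0,"wz":0,"fingers":0},{"dx":0,"dy":0.05,"dz":0,"wx":0,"wy":0,"wz":0,"fingers":0}]' | egrep 'tcp|force'; done
```

```text
tcp_pos: [0.5361, 0.1086, 0.0743]
force: [0.6, 0.5, 2.0]
tcp_pos: [0.5362, 0.1086, 0.0738]
force: [0.2, 0.1, 0.4]
tcp_pos: [0.5362, 0.1086, 0.0733]
force: [0.5, -0.1, -0.4]
```

```bash
for i in 1 2 3; do python3 -m inch '[{"dx":0,"dy":0.05,"dz":0,"wx":0,"wy":0,"wz":0,"fingers":0},{"dx":0,"dy":0.05,"dz":0,"wx":0,"wy":0,"wz":0,"fingers":0}]' | egrep 'tcp|force'; done
```

```text
tcp_pos: [0.5361, 0.1086, 0.0727]
force: [1.3, -0.0, 0.1]
tcp_pos: [0.5361, 0.1086, 0.0722]
force: [1.2, 0.3, 1.5]
tcp_pos: [0.536, 0.1086, 0.0717]
force: [1.3, 0.2, 0.9]
```

Run:
```python
from h import *
from station import observe
o=observe(); t=o["tcp_pos"]; st=np.load("st.npy"); out=[]; print(o["force"].round(2),o["wrist_torque"].round(3))
for n in("side","scene"):
    s=save(n,f"pics/{n}7.png"); K,T=s["camera_matrix"],s["world_from_camera"]; im=cv2.resize(s["color"][:,:,::-1],None,fx=6,fy=6,interpolation=cv2.INTER_CUBIC)
    for y in(-.09,0,.09): cv2.polylines(im,[((proj(K,T,stw(st,ring(.013,.076,[-.06,y,0])))+.5)*6).astype(np.int32)],True,(0,0,255),1)
    cv2.circle(im,tuple(((proj(K,T,t)[0]+.5)*6).astype(int)),4,(0,255,0),1)
    u,v=(proj(K,T,t)[0]*6).astype(int); out.append(im[v-250:v+250,u-200:u+200])
cv2.imwrite("pics/m7.png",np.hstack(out))
```

```text
[1.26 0.22 0.9 ] [ 0.033 -0.126  0.045]
```

View pics/m7.png

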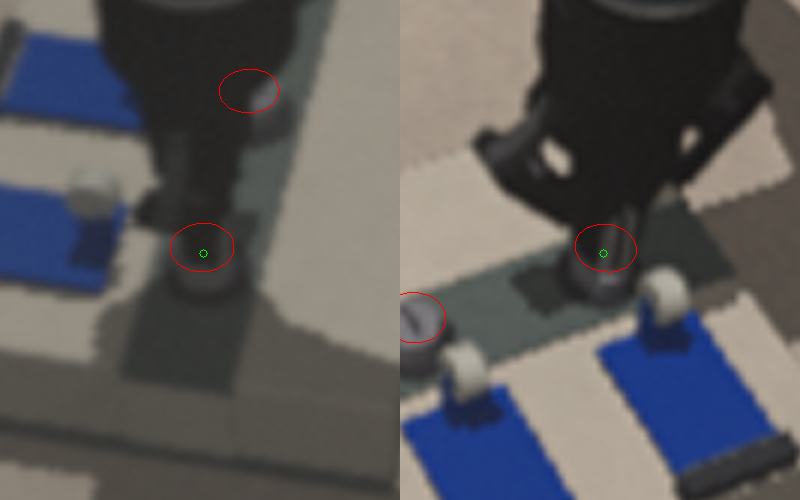

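The side crop shows the tips over the left bolt. There is no clear reaction yet, so I continue in 0.5 mm steps.

```bash
for i in 1 2 3 4; do python3 -m inch '[{"dx":0,"dy":0.05,"dz":0,"wx":0,"wy":0,"wz":0,"fingers":0},{"dx":0,"dy":0.05,"dz":0,"wx":0,"wy":0,"wz":0,"fingers":0}]' | egrep 'tcp|force'; done
```

```text
tcp_pos: [0.536, 0.1086, 0.0712]
force: [0.8, -0.0, 0.8]
tcp_pos: [0.536, 0.1086, 0.0707]
force: [0.3, -0.7, 0.2]
tcp_pos: [0.536, 0.1086, 0.0702]
force: [1.0, 0.1, 1.0]
tcp_pos: [0.536, 0.1086, 0.0697]
force: [0.0, 0.2, -0.2]
```

```bash
for i in 1 2 3 4; do python3 -m inch '[{"dx":0,"dy":0.05,"dz":0,"wx":0,"wy":0,"wz":0,"fingers":0},{"dx":0,"dy":0.05,"dz":0,"wx":0,"wy":0,"wz":0,"fingers":0}]' | egrep 'tcp|force'; done
```

```text
tcp_pos: [0.536, 0.1086, 0.0692]
force: [1.3, 0.6, -0.3]
tcp_pos: [0.536, 0.1086, 0.0691]
force: [-2.2, -0.0, 5.1]
tcp_pos: [0.536, 0.1086, 0.069]
force: [-3.6, -0.5, 10.1]
tcp_pos: [0.536, 0.1086, 0.0689]
force: [-4.3, -0.7, 16.5]
```

Firm contact came only at z 0.069, 7 mm below the nominal top. My last step pushed to 16 N, above the ~10 N guide, so I back off at once. The left bolt appears to have sunk; pressing the others will test that. I'll take one step per call from here.

```bash
python3 -m inch '[{"dx":0,"dy":-0.3,"dz":0,"wx":0,"wy":0,"wz":0,"fingers":0},{"dx":0,"dy":-1.5,"dz":0,"wx":0,"wy":0,"wz":0,"fingers":0},{"dx":0,"dy":-3.5,"dz":0,"wx":0,"wy":0,"wz":0,"fingers":0},{"dx":0,"dy":-5,"dz":0,"wx":0,"wy":0,"wz":0,"fingers":0},{"dx":0,"dy":-6.3,"dz":0,"wx":0,"wy":0,"wz":0,"fingers":0},{"dx":0,"dy":-6.8,"dz":2,"wx":0,"wy":0,"wz":0,"fingers":0},{"dx":0,"dy":-6.8,"dz":5,"wx":0,"wy":0,"wz":0,"fingers":0},{"dx":0,"dy":-6.8,"dz":7.5,"wx":0,"wy":0,"wz":0,"fingers":0},{"dx":0,"dy":-6.8,"dz":9,"wx":0,"wy":0,"wz":0,"fingers":0},{"dx":0,"dy":-6.8,"dz":9,"wx":0,"wy":0,"wz":0,"fingers":0},{"dx":0,"dy":-6.8,"dz":9,"wx":0,"wy":0,"wz":0,"fingers":0}]'
python3 - <<'E'
from h import *
from scipy.spatial.transform import Rotation as R
o=observe(); M=R.from_euler("xyz",o["orientation"]).as_matrix(); s=np.load("st.npy")
print(o["tcp_pos"].round(4),o["force"].round(2)); print((M.T@(stw(s,[-.06,0,.076])[0]-o["tcp_pos"])*100).round(2),np.degrees(np.arctan2(M[1,2],M[0,2])-(s[2]-np.pi/2)))
v=save("wrist","pics/w8.png"); im=cv2.cvtColor(v["color"],cv2.COLOR_RGB2BGR)
for y in(-.09,0,.09):
  cv2.polylines(im,[fproj(v["camera_matrix"],v["world_from_camera"],stw(s,ring(.013,.076,[-.06,y,0]))).round().astype(np.int32)],True,(0,0,255),1)
  cv2.polylines(im,[fproj(v["camera_matrix"],v["world_from_camera"],stw(s,ring(.011,.099,[-.014,y,0]))).round().astype(np.int32)],True,(0,255,0),1)
cv2.imwrite("pics/m8.png",im)
E
```

```text
t: 13.37
tcp_pos: [0.5536, 0.0198, 0.1362]
orientation: [-1.571, 0.0, -2.948]
force: [-0.8, -0.8, -0.7]
opening: -0.002
[0.5536 0.0198 0.1362] [-0.77 -0.82 -0.73]
[-0.    6.02 -0.08] 0.21387974942802535
```

View pics/m8.png

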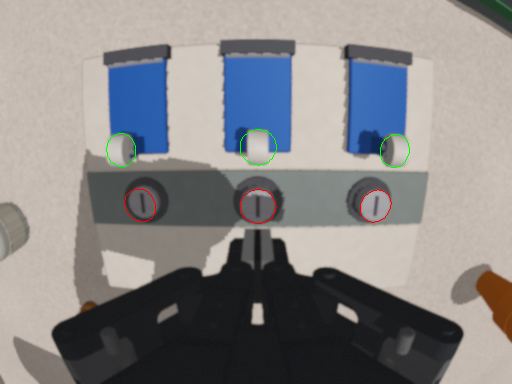

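The overlay fits the bolts and tabs well. The left bolt head sits 2 to 3 px inward of its unsunk outline while the middle and right match, consistent with a sunk left bolt. Next I press the middle.

```bash
python3 -m inch '[{"dx":0,"dy":1.5,"dz":-0.1,"wx":0,"wy":0,"wz":0,"fingers":0},{"dx":0,"dy":3.5,"dz":-0.1,"wx":0,"wy":0,"wz":0,"fingers":0},{"dx":0,"dy":5,"dz":-0.1,"wx":0,"wy":0,"wz":0,"fingers":0},{"dx":0,"dy":5.8,"dz":-0.1,"wx":0,"wy":0,"wz":0,"fingers":0},{"dx":0,"dy":5.8,"dz":-0.1,"wx":0,"wy":0,"wz":0,"fingers":0},{"dx":0,"dy":5.8,"dz":-0.1,"wx":0,"wy":0,"wz":0,"fingers":0}]'
python3 -m inch '[{"dx":0,"dy":0.1,"dz":0,"wx":0,"wy":0,"wz":0,"fingers":0},{"dx":0,"dy":0.1,"dz":0,"wx":0,"wy":0,"wz":0,"fingers":0},{"dx":0,"dy":0.1,"dz":0,"wx":0,"wy":0,"wz":0,"fingers":0}]'
```

```text
t: 13.92
tcp_pos: [0.5532, 0.022, 0.0778]
orientation: [-1.571, -0.001, -2.945]
force: [0.4, -0.8, 0.0]
opening: 0.004
t: 14.17
tcp_pos: [0.5536, 0.0214, 0.0773]
orientation: [-1.571, 0.001, -2.946]
force: [-0.4, -0.3, -0.1]
opening: -0.002
```

```bash
python3 -m inch '[{"dx":0,"dy":0.05,"dz":0,"wx":0,"wy":0,"wz":0,"fingers":0},{"dx":0,"dy":0.05,"dz":0,"wx":0,"wy":0,"wz":0,"fingers":0},{"dx":0,"dy":0.05,"dz":0,"wx":0,"wy":0,"wz":0,"fingers":0}]'
```

```text
t: 14.42
tcp_pos: [0.5534, 0.0213, 0.0764]
orientation: [-1.571, 0.0, -2.946]
force: [0.1, -0.2, -0.2]
opening: 0.002
```

```bash
python3 -m inch '[{"dx":0,"dy":0.04,"dz":0,"wx":0,"wy":0,"wz":0,"fingers":0},{"dx":0,"dy":0.04,"dz":0,"wx":0,"wy":0,"wz":0,"fingers":0},{"dx":0,"dy":0.04,"dz":0,"wx":0,"wy":0,"wz":0,"fingers":0}]'
```

```text
t: 14.67
tcp_pos: [0.5533, 0.0213, 0.0759]
orientation: [-1.571, -0.0, -2.946]
force: [0.3, 0.2, -0.8]
opening: 0.003
```

```bash
python3 -m inch '[{"dx":0,"dy":0.04,"dz":0,"wx":0,"wy":0,"wz":0,"fingers":0},{"dx":0,"dy":0.04,"dz":0,"wx":0,"wy":0,"wz":0,"fingers":0},{"dx":0,"dy":0.04,"dz":0,"wx":0,"wy":0,"wz":0,"fingers":0}]'
```

```text
t: 14.92
tcp_pos: [0.5533, 0.0213, 0.0757]
orientation: [-1.571, -0.0, -2.946]
force: [-1.9, -0.7, 5.6]
opening: 0.001
```

The middle bolt is firm at 0.0757 with 5.6 N. I hold a moment to confirm, then move over the right bolt.

```bash
python3 -m inch '[{"dx":0,"dy":0,"dz":0,"wx":0,"wy":0,"wz":0,"fingers":0},{"dx":0,"dy":0,"dz":0,"wx":0,"wy":0,"wz":0,"fingers":0},{"dx":0,"dy":0,"dz":0,"wx":0,"wy":0,"wz":0,"fingers":0}]'
python3 -m inch '[{"dx":0,"dy":-0.5,"dz":0,"wx":0,"wy":0,"wz":0,"fingers":0},{"dx":0,"dy":-2,"dz":0,"wx":0,"wy":0,"wz":0,"fingers":0},{"dx":0,"dy":-4,"dz":0,"wx":0,"wy":0,"wz":0,"fingers":0},{"dx":0,"dy":-5.5,"dz":0,"wx":0,"wy":0,"wz":0,"fingers":0},{"dx":0,"dy":-6,"dz":2,"wx":0,"wy":0,"wz":0,"fingers":0},{"dx":0,"dy":-6,"dz":5,"wx":0,"wy":0,"wz":0,"fingers":0},{"dx":0,"dy":-6,"dz":7.5,"wx":0,"wy":0,"wz":0,"fingers":0},{"dx":0,"dy":-6,"dz":9,"wx":0,"wy":0,"wz":0,"fingers":0},{"dx":0,"dy":-6,"dz":9.1,"wx":0,"wy":0,"wz":0,"fingers":0},{"dx":0,"dy":-6,"dz":9.1,"wx":0,"wy":0,"wz":0,"fingers":0},{"dx":0,"dy":-6,"dz":9.1,"wx":0,"wy":0,"wz":0,"fingers":0}]'
python3 - <<'E'
from h import *
from scipy.spatial.transform import Rotation as R
o=observe(); M=R.from_euler("xyz",o["orientation"]).as_matrix(); s=np.load("st.npy")
print((M.T@(stw(s,[-.06,-.09,.076])[0]-o["tcp_pos"])*100).round(2))
E
```

```text
t: 15.17
tcp_pos: [0.5534, 0.0213, 0.0758]
orientation: [-1.571, 0.0, -2.946]
force: [-1.7, -0.9, 5.3]
opening: -0.003
t: 16.08
tcp_pos: [0.5707, -0.0675, 0.1354]
orientation: [-1.571, -0.0, -2.946]
force: [0.2, 1.3, -0.4]
opening: 0.002
[0.03 5.94 0.03]
```

```bash
python3 -m inch '[{"dx":0,"dy":1.5,"dz":0,"wx":0,"wy":0,"wz":0,"fingers":0},{"dx":0,"dy":3.5,"dz":0,"wx":0,"wy":0,"wz":0,"fingers":0},{"dx":0,"dy":5,"dz":0,"wx":0,"wy":0,"wz":0,"fingers":0},{"dx":0,"dy":5.8,"dz":0,"wx":0,"wy":0,"wz":0,"fingers":0},{"dx":0,"dy":5.85,"dz":0,"wx":0,"wy":0,"wz":0,"fingers":0},{"dx":0,"dy":5.85,"dz":0,"wx":0,"wy":0,"wz":0,"fingers":0}]'
python3 -m inch '[{"dx":0,"dy":0.04,"dz":0,"wx":0,"wy":0,"wz":0,"fingers":0},{"dx":0,"dy":0.04,"dz":0,"wx":0,"wy":0,"wz":0,"fingers":0},{"dx":0,"dy":0.04,"dz":0,"wx":0,"wy":0,"wz":0,"fingers":0}]'
```

```text
t: 16.58
tcp_pos: [0.5708, -0.0671, 0.0768]
orientation: [-1.571, -0.001, -2.945]
force: [0.8, 0.7, 0.1]
opening: 0.004
t: 16.83
tcp_pos: [0.5712, -0.0678, 0.0769]
orientation: [-1.571, 0.001, -2.946]
force: [0.7, -0.4, 0.1]
opening: 0.001
```

```bash
python3 -m inch '[{"dx":0,"dy":0.04,"dz":0,"wx":0,"wy":0,"wz":0,"fingers":0},{"dx":0,"dy":0.04,"dz":0,"wx":0,"wy":0,"wz":0,"fingers":0},{"dx":0,"dy":0.04,"dz":0,"wx":0,"wy":0,"wz":0,"fingers":0}]'
```

```text
t: 17.08
tcp_pos: [0.571, -0.068, 0.0763]
orientation: [-1.571, 0.0, -2.946]
force: [-0.3, 0.2, -0.2]
opening: 0.0
```

```bash
python3 -m inch '[{"dx":0,"dy":0.04,"dz":0,"wx":0,"wy":0,"wz":0,"fingers":0},{"dx":0,"dy":0.04,"dz":0,"wx":0,"wy":0,"wz":0,"fingers":0},{"dx":0,"dy":0.04,"dz":0,"wx":0,"wy":0,"wz":0,"fingers":0}]'
```

```text
t: 17.33
tcp_pos: [0.5711, -0.068, 0.0758]
orientation: [-1.571, 0.0, -2.946]
force: [1.4, -0.2, -0.4]
opening: 0.003
```

```bash
python3 -m inch '[{"dx":0,"dy":0.04,"dz":0,"wx":0,"wy":0,"wz":0,"fingers":0},{"dx":0,"dy":0.04,"dz":0,"wx":0,"wy":0,"wz":0,"fingers":0},{"dx":0,"dy":0.04,"dz":0,"wx":0,"wy":0,"wz":0,"fingers":0}]'
```

```text
t: 17.58
tcp_pos: [0.5711, -0.068, 0.0757]
orientation: [-1.571, 0.0, -2.946]
force: [-2.2, -0.2, 4.7]
opening: 0.001
```

The right bolt is firm too (0.0757, 4.7 N), so the left bolt is the loose one. I hold briefly, lift, and go above the left tab with the fingers opening to 4 cm.

```bash
python3 -m inch '[{"dx":0,"dy":0,"dz":0,"wx":0,"wy":0,"wz":0,"fingers":0},{"dx":0,"dy":0,"dz":0,"wx":0,"wy":0,"wz":0,"fingers":0},{"dx":0,"dy":-0.5,"dz":0,"wx":0,"wy":0,"wz":0,"fingers":0},{"dx":0,"dy":-2,"dz":0,"wx":0,"wy":0,"wz":0,"fingers":0},{"dx":0,"dy":-4,"dz":0,"wx":0,"wy":0,"wz":0,"fingers":0},{"dx":0,"dy":-6,"dz":0,"wx":0,"wy":0,"wz":0,"fingers":0},{"dx":0,"dy":-7,"dz":0,"wx":0,"wy":0,"wz":0,"fingers":0}]'
python3 -m inch '[{"dx":-0.4,"dy":0,"dz":-1.5,"wx":0,"wy":0,"wz":0,"fingers":0},{"dx":-1.2,"dy":0,"dz":-4.5,"wx":0,"wy":0,"wz":0,"fingers":4},{"dx":-2,"dy":0,"dz":-8,"wx":0,"wy":0,"wz":0,"fingers":4},{"dx":-2.9,"dy":0,"dz":-11.5,"wx":0,"wy":0,"wz":0,"fingers":4},{"dx":-3.7,"dy":0,"dz":-14.5,"wx":0,"wy":0,"wz":0,"fingers":4},{"dx":-4.3,"dy":0,"dz":-17,"wx":0,"wy":0,"wz":0,"fingers":4},{"dx":-4.6,"dy":0,"dz":-18,"wx":0,"wy":0,"wz":0,"fingers":4},{"dx":-4.6,"dy":0,"dz":-18,"wx":0,"wy":0,"wz":0,"fingers":4},{"dx":-4.6,"dy":0,"dz":-18,"wx":0,"wy":0,"wz":0,"fingers":4},{"dx":-4.6,"dy":0,"dz":-18,"wx":0,"wy":0,"wz":0,"fingers":4}]'
python3 - <<'E'
from h import *
from scipy.spatial.transform import Rotation as R
o=observe(); M=R.from_euler("xyz",o["orientation"]).as_matrix(); s=np.load("st.npy")
print((M.T@(stw(s,[-.014,.09,.099])[0]-o["tcp_pos"])*100).round(2))
v=save("wrist","pics/w9.png"); im=cv2.cvtColor(v["color"],cv2.COLOR_RGB2BGR)
for y in(-.09,0,.09):
  for z in (.076,.069): cv2.polylines(im,[fproj(v["camera_matrix"],v["world_from_camera"],stw(s,ring(.013,z,[-.06,y,0]))).round().astype(np.int32)],True,(0,0,255) if z>.07 else (0,255,255),1)
for dx,dz in [(0,0)]:
  a=np.linspace(0,6.28,24)
  for yy in(.084,.096): cv2.polylines(im,[fproj(v["camera_matrix"],v["world_from_camera"],stw(s,np.c_[-.014+.011*np.cos(a),0*a+yy,.099+.011*np.sin(a)])).round().astype(np.int32)],True,(0,255,0),1)
cv2.imwrite("pics/m9.png",im)
E
```

```text
t: 18.17
tcp_pos: [0.572, -0.0681, 0.1477]
orientation: [-1.57, 0.002, -2.946]
force: [0.1, -0.7, 1.0]
opening: 0.0
t: 19.0
tcp_pos: [0.581, 0.1163, 0.1452]
orientation: [-1.57, -0.001, -2.947]
force: [0.4, -0.2, 1.0]
opening: 0.466
[-0.1   4.62 -0.12]
```

View pics/m9.png

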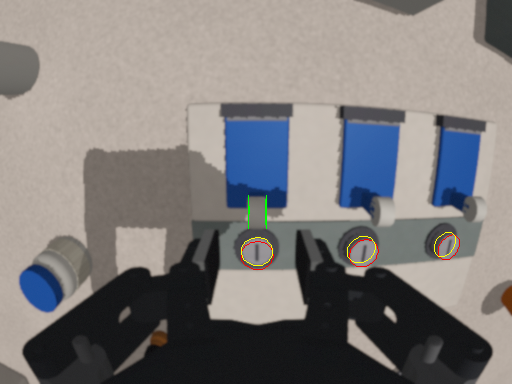

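The tab outline lies on the left tab, centred between the fingers. I descend 6.4 cm and pinch.

```bash
python3 -m inch '[{"dx":-0.1,"dy":1.2,"dz":-0.1,"wx":0,"wy":0,"wz":0,"fingers":4},{"dx":-0.1,"dy":3,"dz":-0.1,"wx":0,"wy":0,"wz":0,"fingers":4},{"dx":-0.1,"dy":4.8,"dz":-0.1,"wx":0,"wy":0,"wz":0,"fingers":4},{"dx":-0.1,"dy":6,"dz":-0.1,"wx":0,"wy":0,"wz":0,"fingers":4},{"dx":-0.1,"dy":6.4,"dz":-0.1,"wx":0,"wy":0,"wz":0,"fingers":4},{"dx":-0.1,"dy":6.4,"dz":-0.1,"wx":0,"wy":0,"wz":0,"fingers":4}]'
python3 -m inch '[{"dx":0,"dy":0,"dz":0,"wx":0,"wy":0,"wz":0,"fingers":2.2},{"dx":0,"dy":0,"dz":0,"wx":0,"wy":0,"wz":0,"fingers":1},{"dx":0,"dy":0,"dz":0,"wx":0,"wy":0,"wz":0,"fingers":0.4},{"dx":0,"dy":0,"dz":0,"wx":0,"wy":0,"wz":0,"fingers":0.4},{"dx":0,"dy":0,"dz":0,"wx":0,"wy":0,"wz":0,"fingers":0.4},{"dx":0,"dy":0,"dz":0,"wx":0,"wy":0,"wz":0,"fingers":0.4},{"dx":0,"dy":0,"dz":0,"wx":0,"wy":0,"wz":0,"fingers":0.4}]'
python3 - <<'E'
from h import *
from scipy.spatial.transform import Rotation as R
o=observe(); M=R.from_euler("xyz",o["orientation"]).as_matrix(); s=np.load("st.npy")
print((M.T@(stw(s,[-.014,.09,.099])[0]-o["tcp_pos"])*100).round(2),o["force"].round(2))
E
```

```text
t: 19.55
tcp_pos: [0.5811, 0.118, 0.0799]
orientation: [-1.571, -0.003, -2.947]
force: [0.2, 0.6, 0.1]
opening: 0.464
t: 20.13
tcp_pos: [0.5829, 0.1174, 0.0824]
orientation: [-1.569, 0.002, -2.946]
force: [1.6, -9.1, -0.9]
opening: 0.126
[ 0.11 -1.66 -0.05] [ 1.63 -9.12 -0.89]
```

The tab is gripped (opening about 11 mm). I lift along the hinge arc to about 1.0 rad, adding 1 mm of dz to relieve the side load.

```bash
python3 -m inch '[{"dx":-0.18,"dy":-0.31,"dz":0.05,"wx":0,"wy":0,"wz":0,"fingers":0.4},{"dx":-0.36,"dy":-0.62,"dz":0.1,"wx":0,"wy":0,"wz":0,"fingers":0.4},{"dx":-0.78,"dy":-1.21,"dz":0.1,"wx":0,"wy":0,"wz":0,"fingers":0.4},{"dx":-1.26,"dy":-1.74,"dz":0.1,"wx":0,"wy":0,"wz":0,"fingers":0.4},{"dx":-1.79,"dy":-2.23,"dz":0.1,"wx":0,"wy":0,"wz":0,"fingers":0.4},{"dx":-2.07,"dy":-2.45,"dz":0.1,"wx":0,"wy":0,"wz":0,"fingers":0.4},{"dx":-2.07,"dy":-2.45,"dz":0.1,"wx":0,"wy":0,"wz":0,"fingers":0.4}]'
python3 - <<'E'
from h import *
o=observe(); s=np.load("st.npy"); c,n=np.cos(s[2]),np.sin(s[2]); d=o["tcp_pos"]-[s[0],s[1],0]; print("station tcp",round(c*d[0]+n*d[1],4),round(-n*d[0]+c*d[1],4),d[2].round(4),o["force"].round(1),o["wrist_torque"].round(2))
E
```

```text
t: 20.72
tcp_pos: [0.6021, 0.1211, 0.1061]
orientation: [-1.57, -0.002, -2.946]
force: [-0.3, -5.9, -7.1]
opening: 0.126
station tcp 0.0067 0.0894 0.1061 [-0.3 -5.9 -7.1] [-0.94  0.29 -0.03]
```

```bash
python3 -m inch '[{"dx":-0.3,"dy":-0.2,"dz":0.05,"wx":0,"wy":0,"wz":0,"fingers":0.4},{"dx":-0.6,"dy":-0.4,"dz":0.05,"wx":0,"wy":0,"wz":0,"fingers":0.4},{"dx":-1.23,"dy":-0.74,"dz":0.05,"wx":0,"wy":0,"wz":0,"fingers":0.4},{"dx":-1.9,"dy":-1.02,"dz":0.05,"wx":0,"wy":0,"wz":0,"fingers":0.4},{"dx":-2.59,"dy":-1.23,"dz":0.05,"wx":0,"wy":0,"wz":0,"fingers":0.4},{"dx":-3.29,"dy":-1.38,"dz":0.05,"wx":0,"wy":0,"wz":0,"fingers":0.4},{"dx":-3.65,"dy":-1.42,"dz":0.05,"wx":0,"wy":0,"wz":0,"fingers":0.4},{"dx":-3.65,"dy":-1.42,"dz":0.05,"wx":0,"wy":0,"wz":0,"fingers":0.4},{"dx":-3.65,"dy":-1.42,"dz":0.05,"wx":0,"wy":0,"wz":0,"fingers":0.4},{"dx":-3.65,"dy":-1.42,"dz":0.05,"wx":0,"wy":0,"wz":0,"fingers":0.4},{"dx":-3.65,"dy":-1.42,"dz":0.05,"wx":0,"wy":0,"wz":0,"fingers":0.4},{"dx":-3.65,"dy":-1.42,"dz":0.05,"wx":0,"wy":0,"wz":0,"fingers":0.4}]'
python3 - <<'E'
from h import *
o=observe(); s=np.load("st.npy"); c,n=np.cos(s[2]),np.sin(s[2]); d=o["tcp_pos"]-[s[0],s[1],0]; print("station tcp",round(c*d[0]+n*d[1],4),round(-n*d[0]+c*d[1],4),d[2].round(4),o["force"].round(1),o["wrist_torque"].round(2),np.abs(o["qvel"]).max())
out=[]
for nm in("side","scene"):
    v=save(nm,f"pics/{nm}10.png"); K,T=v["camera_matrix"],v["world_from_camera"]; im=cv2.resize(v["color"][:,:,::-1],None,fx=4,fy=4,interpolation=cv2.INTER_CUBIC)
    for th,col in((1.0,(0,255,0)),(.785,(0,255,255))):
        P=[[x,y,0] for x,y in((-.072,-.024),(-.072,.024),(0,.024),(0,-.024))]
        Q=stw(s,np.array([[.05+x*np.cos(th),.09+y,.066-x*np.sin(th)] for x,y,_ in P])); cv2.polylines(im,[((proj(K,T,Q)+.5)*4).astype(np.int32)],True,col,1)
    u,w=(proj(K,T,stw(s,[.02,.04,.09]))[0]*4).astype(int); out.append(im[w-250:w+250,max(u-200,0):max(u-200,0)+400])
cv2.imwrite("pics/m10.png",np.hstack(out))
E
```

```text
t: 21.72
tcp_pos: [0.6378, 0.1281, 0.1204]
orientation: [-1.57, -0.002, -2.946]
force: [-3.3, -4.6, -4.3]
opening: 0.126
station tcp 0.0431 0.0896 0.1204 [-3.3 -4.6 -4.3] [-0.72  0.89  0.09] 0.0014932423372991381
```

View pics/m10.png

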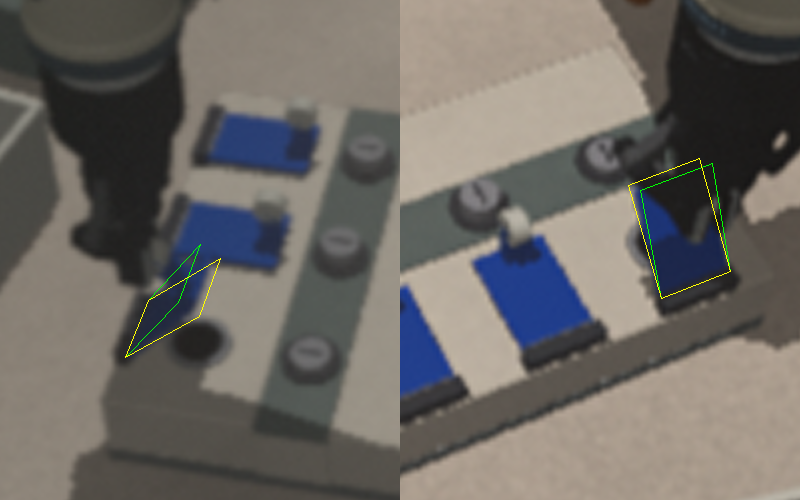

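The left cover matches the 1.0 rad outline, well above the 45° one. The port hole is exposed, the other covers are shut, and the arm is still. I hand in.

```bash
python3 -c "
from station import hand_in,observe
o=observe();print(o['t'],o['opening'],o['qvel'].round(4));print(hand_in())"
```

```text
21.8167 0.12391616086475234 [-0.0006 -0.0017 -0.0006  0.0002 -0.0001  0.0002]
the job is handed in; nothing more can be done
None
```

I finished the job and handed it in at 21.8 s. The one known fault is that I overshot the press limit on the left bolt.

- **Cup:** The station cup is nested in the bench cup and released. It bottomed at the predicted height. The rim matched the +34 mm outline in both views, and it stood straight.
- **Bolts:** I pressed them left, middle, right. The left one is loose. It gave no clear force until 7 mm below its normal top, and a wrist picture afterwards showed its head sitting lower. The middle (about 5.5 N) and right (about 4.7 N) were firm at their normal height.
- **Press overshoot:** On the left bolt I ran several steps before reading the force. After it bottomed, the press peaked at about 16 N, above the roughly 10 N limit, and I backed off at once.
- **Cover:** The left cover is held in the gripper at about 1.0 rad (57°). Both views agree with the 1.0 rad outline, and the arm was motionless at hand-in. The other covers looked shut in the last pictures. I steered clear of the bystanders but did not check their final positions.

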